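# Free a pot caught under the pedal bin's lid

### The job

A flat round pot that was thrown away has got caught under the lid of the small pedal bin on the worktop and keeps it ajar. With the fingertips press the bin's pedal right down, so that the lid swings wide open and the pot drops into the bin, then let the pedal come up slowly under the fingers so that the lid shuts completely without slamming, and move clear. Work the pedal only: do not touch the pot or the lid, and leave the mug and the coffee jar where they stand.

Things in the scene. Friction and masses are not known exactly. Their poses are not given: they have to be found in the camera images.
- bin: Pedal bin, fixed to the worktop: steel box with rounded corners and black trim, 165 mm deep (its x), 200 mm wide (its y), open mouth at the rim 200 mm up, inner floor 63 mm up, walls 4 mm. Origin: centre of its underside. Its x points from the pedal (middle of the front, -x, near the worktop) to the lid's hinge (back, +x; housing ends at 105 mm), z up.
- pedal_pad (a point): Where to press: centre of the top of the pedal's pad, moves with it. Steel plate 26 mm (bin's x) by 40 mm (y). The point is 85 mm in front of the bin's front wall, 167 mm from the bin's origin; 62 mm high at rest, 18 mm right down, moving straight down within 4 mm. The pot overhangs that wall by 25 mm at 195-240 mm height: lean the gripper back 15-25 deg towards the robot for room.
- bin_pedal (a joint): Pedal angle, rad: 0 at rest (up), 0.26 right down at its stop; about 0.041 at the start as the lid is ajar. The pad is 171 mm from the pedal's hinge (full travel 44 mm). No spring: the lid's weight, through a rigid rod, pushes the pedal up with about 4 N at the pad (1 to 2 N when wide open); lid and pedal always move together.
- lid_hinge (a joint): Lid angle, rad: 0 shut, 1.1 wide open at its stop (front edge up); about 0.175 at the start, resting on the pot. Always 4.23 times the pedal angle. Let go, it falls and bangs shut; raising the fingertips under which the pedal rises at 10 to 30 mm/s lowers it at 0.25 to 0.8 rad/s.
- bin_lid: The lid: flat steel plate, rounded corners, 177 mm deep, 206 mm wide, 14 mm thick, not to be touched. Origin on its hinge line, 98 mm behind the bin's origin and 202 mm up; the plate lies from 10 to 187 mm along its own -x, y along its width.
- lid_front_edge (a point): Middle of the lid's front edge; moves with the lid, about 0.207 m high when shut.
- pot: The caught pot: shallow, round, pale, lidded, 90 mm across, 32 mm high, 0.04 to 0.09 kg, loose; lies on the bin's front rim under the lid, tipped 10 deg, one edge sticking out above the pedal. Origin: centre of its underside, z its own axis. Its centre is 16 mm inside the rim, so it tips into the bin by itself once the lid is raised. Not to be touched.
- mug: Bystander: white mug, 88 mm across, 127 mm with its handle, 95 mm high, loose, standing to the left of the bin. Origin: centre of its underside.
- coffee_jar: Bystander: glass coffee jar with a screw cap, 81 mm across, 145 mm high, loose, standing to the right of the bin. Origin: centre of its underside.

How it is judged:
On the way:
1. the lid is wide open (past 0.95 rad) and the pot lies inside the bin (value of joint lid_hinge above 0.95 rad and z of pot in the frame of bin between 0.04 and 0.15 m and x of pot in the frame of bin between -0.08 and 0.08 m and y of pot in the frame of bin between -0.097 and 0.097 m), for 0.2 s.
At the end, for the whole second after the job is handed in: The lid is shut (under 0.03 rad) and the pedal up (under 0.008 rad), the pot lies at rest inside the bin below the rim, and the mug and the coffee jar stand within 20 mm of where they were (value of joint lid_hinge below 0.03 rad and value of joint bin_pedal below 0.008 rad and linear speed of pot below 0.02 m/s and z of pot in the frame of bin between 0.04 and 0.15 m and x of pot in the frame of bin between -0.08 and 0.08 m and y of pot in the frame of bin between -0.097 and 0.097 m and distance of each of mug, coffee_jar from where it was at the start of the episode below 0.02 m); the robot touches nothing.
It fails at once if the lid slams: it falls faster than 2 rad/s in the last 0.3 rad before shut (value of joint lid_hinge below 0.3 rad and velocity of joint lid_hinge below -2 rad/s).
It fails at once if the robot touches the pot (over 0.5 N) (contact force between any of the fingers, the arm and pot above 0.5 N).
It fails at once if the robot touches the lid (over 0.5 N) (contact force between any of the fingers, the arm and bin_lid above 0.5 N).
It fails at once if the mug or the coffee jar is pushed more than 20 mm from its place (distance of any of mug, coffee_jar from where it was at the start of the episode above 0.02 m).
It also fails if it takes over 42 s, if anything falls off the work surface, if the arm or the gripper's body presses on something with over 40 N, if the wrist force passes 120 N, or if a joint passes its speed limit or range.

### The arm

A 6-joint arm with a two-finger parallel gripper is mounted at the origin on a cart in front of the work surface, level with it; the furniture and walls round the work are solid. World frame = base frame: x ahead of the robot, y to its left, z up, the work surface at z = 0. Lengths are in m, angles in rad, forces in N, time in s.
With the tool pointing down it reaches from about 0.25 to 0.775 m from the base axis. Payload 4 kg.
Tool frame: the origin (TCP) lies on the centre line of the jaws, within the pads' length; the fingertips stand 14 mm ahead of it and the grasp point (between the pads) lies 5 mm behind it (robot.tcp_to_tips is the distance from the TCP to the fingertips, in m); z points along the fingers, y is the line along which they close (so a half turn about z gives the same grasp; the last joint's range is limited). The gripper opens to 94 mm and grips with 3 to 60 N. Pads are 16 mm wide; open, the fingers measure 119 mm over their backs; the gripper's body (75 mm by 177 mm) begins 78 mm behind the grasp point.
Start: joints at [-1.353, 0.087, 1.371, -0, 1.684, -0.103], TCP at [0.173, -0.522, 0.196] pointing down, gripper open.
Joint ranges: [-3.1, 3.1], [-0.76, 2.03], [0.27, 2.55], [-1.08, 4.22], [0.17, 2.65], [-2.57, 2.57]. Speed limits (rad/s): [2.79, 2.79, 3.14, 3.14, 3.14, 3.14].

### API

Orientations are given as [roll, pitch, yaw] about the fixed x, y, z axes, in that order (R = Rz(yaw) Ry(pitch) Rx(roll)).
In Python, from bench import robot gives the robot as it stands.
- The arm moves only by the tool carry_out, never from a script. Its argument "increments" is a list of rows, each a list of 3 entries, a list of its own where there are three numbers: the closure in counts, from 0 (fully open) to 255 (shut), then the shift along the tool's x, y, z in mm, then the turn about the tool's z in degrees. In form: [[fingers, [dx, dy, dz], twist], ...]. A call has 1 to 8 rows; each row shifts and turns the commanded pose from where the row before left it, along the tool's axes as they then stand; what a row does not reach is not made up. A row lasts 1/10 s, in which the tool goes at most 50 mm and 8.59 degrees, less where a joint would pass 70% of its speed; a pose out of reach is approached as far as the arm can. A call with a gripper value outside its range is refused whole. The fingers move at their own pace and stop on an object; the grip force is fixed at half the most. Time passes only in rows, so rows that do not move let the fingers close. It gives the time, the measured TCP pose, the force, the opening and the grip force at its end, in the units of the state.
- robot.get_obs(): the state, without advancing time (a new reading comes with each control period).
- robot.snapshot(name): name is "scene" or "top" or "wrist"; returns the picture (400x640x3 uint8, blue, green, red); there is no depth.
- robot.get_calibration(name): a dict with "vfov" (degrees; the focal length in pixels is half the picture's height over the tangent of half this angle, whatever the lens; pixels are square), "cx", "cy" (the principal point, pixels), "k1" (the pictures are not rectified: a ray, as slopes to the right and down, at radius r is drawn at 1 + k1 r^2 times it, then the intrinsics apply), "T" (4x4, takes a point from camera to world coordinates). Camera axes: x right, y down, z forward; pixel columns grow to the right and rows downward; lengths in m; the calibration is good to about 2 mm. A picture is of the moment at which its call begins: read the wrist's pose just before it. get_calibration takes no time and is no camera call; for the wrist camera it gives the pose at the moment of the call.
- robot.close_job(): hands the job in; it is judged then, once.
The state is a dict: "time": time; "joint_positions": joint angles; "qvel": joint speeds; "joint_torque": joint torques, N m; "tool_pos": TCP position; "ee_rot": TCP orientation; "wrist_force": force on the tool from outside, world axes, zero at the start; "wrist_torque": the same for the moment, N m; "width": finger opening in m; "finger_force": force on a finger pad.
Only numpy, scipy, OpenCV 4.12 (cv2) and the standard library are available. Lean on these libraries where they do the work, as an engineer would, in place of code of your own. Each camera call takes 0.05 s, during which the arm holds its last target. There are 200 camera calls.

## Working session

There is one attempt and no reset: what is moved stays moved. The work goes in short steps, Python scripts to look and compute and a tool call to move; the robot and the scene stay as the last step left them, time stands still between calls to the robot, and variables do not carry over. Pictures are saved under pics/ and viewed, at most 10 in all, crops included, and the job is handed in when it is done.

Besides the shell and the picture viewer there is one more tool, called as name([rows], argument=value, ...), one row to a line, values as JSON. carry_out: Moves the arm, as the interface text tells. Its arguments: {"type":"object","properties":{"increments":{"type":"array","items":{"type":"array"}}},"required":["increments"]}

```bash
mkdir -p pics; python3 - <<'E'
from bench import robot
import cv2
o=robot.get_obs();print({k:o[k] for k in('time','tool_pos','ee_rot','wrist_force','width')})
for n in('scene','top'):
    cv2.imwrite(f'pics/{n}0.png',robot.snapshot(n));c=robot.get_calibration(n);print(n,c)
E
```

```text
{'time': 0.0, 'tool_pos': array([ 0.17328023, -0.52139779,  0.19473643]), 'ee_rot': array([-3.13944934e+00, -1.93719387e-04,  3.20777510e-01]), 'wrist_force': array([ 0.80222401, -0.1193842 , -0.82675472]), 'width': 0.0942944123862213}
scene {'vfov': 55.56702299359681, 'cx': 316.6747662581142, 'cy': 191.1159089013354, 'k1': -0.061909708272986336, 'T': array([[-0.74750745, -0.26266865,  0.61011294, -0.06884016],
       [-0.66383165,  0.32812872, -0.67205586,  0.61627142],
       [-0.02366757, -0.90737904, -0.41964643,  0.60031845],
       [ 0.        ,  0.        ,  0.        ,  1.        ]])}
top {'vfov': 53.297958042323515, 'cx': 319.8815670742599, 'cy': 198.38648230574842, 'k1': -0.025564911165697007, 'T': array([[-0.37188307, -0.83034589,  0.41500445,  0.16542119],
       [-0.92826546,  0.33510993, -0.16132132,  0.03683467],
       [-0.00511962, -0.44522696, -0.89540312,  1.11672491],
       [ 0.        ,  0.        ,  0.        ,  1.        ]])}
```

View pics/scene0.png

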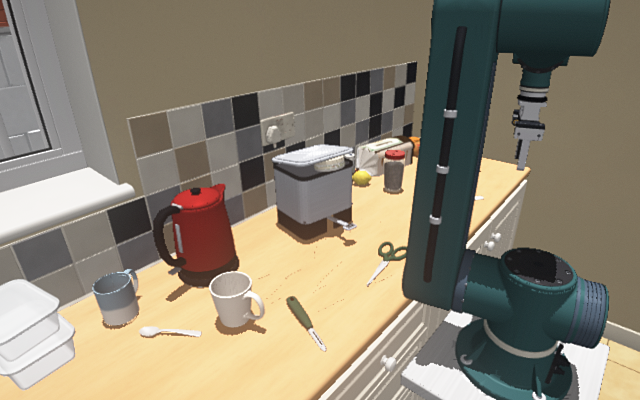

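View pics/top0.png

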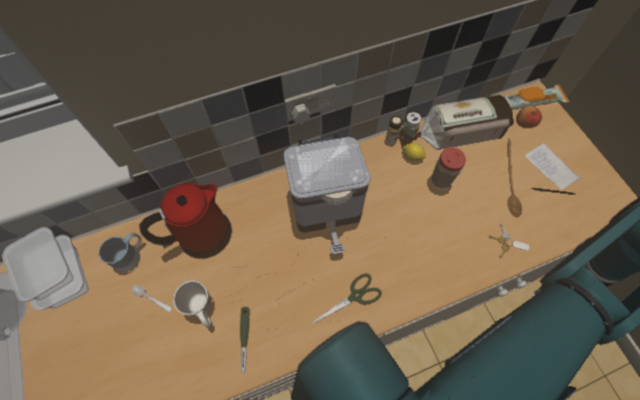

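The top view shows the bin at about (328,185) with its pedal near (336,243). The mug is at (192,300) and the jar at (448,168). I'll zoom in on the bin.

```bash
python3 - <<'E'
import cv2,numpy as np
a=cv2.imread('pics/top0.png')[125:265,270:385];b=cv2.imread('pics/scene0.png')[135:250,260:370]
f=lambda i,s:cv2.convertScaleAbs(cv2.resize(i,None,fx=s,fy=s,interpolation=cv2.INTER_CUBIC),alpha=1.5)
A=f(a,4);B=f(b,3);print(A.shape,B.shape)
c=np.zeros((560,790,3),np.uint8);c[:560,:460]=A;c[:345,460:790]=B
cv2.imwrite('pics/z.png',c)
E
```

```text
(560, 460, 3) (345, 330, 3)
```

View pics/z.png

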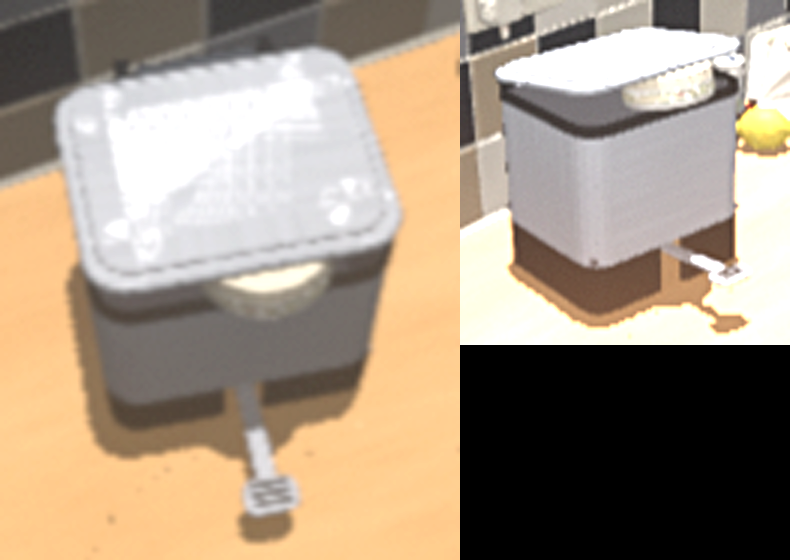

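```bash
cat > h.py <<'E'
import numpy as np, cv2
from bench import robot
from scipy.optimize import least_squares
from scipy.spatial.transform import Rotation as R
C={n:robot.get_calibration(n) for n in('scene','top')}
def proj(n,P,c=None):
    c=c or C[n];T=np.array(c['T']);p=(np.atleast_2d(P)-T[:3,3])@T[:3,:3]
    s=p[:,:2]/p[:,2:];f=200/np.tan(np.radians(c['vfov']/2))
    return s*(1+c['k1']*(s**2).sum(1,keepdims=True))*f+[c['cx'],c['cy']]
def ray(n,px):
    c=C[n];T=np.array(c['T']);f=200/np.tan(np.radians(c['vfov']/2))
    d=(np.array(px)-[c['cx'],c['cy']])/f;s=d.copy()
    for _ in range(9): s=d/(1+c['k1']*(s@s))
    return T[:3,3],T[:3,:3]@np.r_[s,1]
def onz(n,px,z):
    o,d=ray(n,px);return o+d*(z-o[2])/d[2]
def binw(q,P): return np.atleast_2d(P)@R.from_euler('z',q[2]).as_matrix().T+[q[0],q[1],0]
def lid(P,a=.175): return np.atleast_2d(P)@R.from_euler('y',a).as_matrix().T+[.098,0,.202]
E
python3 - <<'E'
from h import *
tz=lambda u:np.array(u)/4+[269.6,124.6]
sz=lambda u:(np.array(u)-[460,0])/3+[259.7,134.7]
pad=np.array([-.167,0,.055])
ed=[(lid([[-.03,.103,.01],[-.16,.103,.01]]),[(60,115),(72,190),(85,265)]),
    (lid([[-.03,-.103,.01],[-.16,-.103,.01]]),[(350,70),(375,140),(397,205)]),
    (np.array([[-.0825,.09,0],[-.0825,-.09,0]]),[(140,404),(215,394),(350,378)]),
    (lid([[-.187,.08,-.002],[-.187,-.08,-.002]]),[(130,290),(200,275),(380,238)])]
def res(q,full=False):
    r=list((proj('top',binw(q,pad))-tz((271,493)))[0]*2)+list((proj('scene',binw(q,pad))-sz((731,271)))[0]*2)
    for m,o in ed:
        a,b=proj('top',binw(q,m));n=np.array([-(b-a)[1],(b-a)[0]]);n/=np.linalg.norm(n)
        r+=[float((tz(u)-a)@n) for u in o]
    return np.array(r)
for z in(.05,.055,.06): print(z,onz('top',tz((271,493)),z),onz('scene',sz((731,271)),z))
s=least_squares(res,[.6,0,-.3]);print(s.x,s.fun.round(1)); print(binw(s.x,pad))
im=cv2.convertScaleAbs(cv2.imread('pics/top0.png'),alpha=1.5);im=cv2.resize(im[125:265,270:385],None,fx=4,fy=4)
for m,_ in ed+[(pad+[[-.013,.02,0],[-.013,-.02,0]],0),(pad+[[.013,.02,0],[.013,-.02,0]],0)]:
    a,b=((proj('top',binw(s.x,m))-[269.6,124.6])*4).astype(int);cv2.line(im,tuple(map(int,a)),tuple(map(int,b)),(0,0,255),1)
cv2.imwrite('pics/fit.png',im)
print('mug',onz('top',(192,300),.095),'jar',onz('top',(452,158),.145))
E
```

```text
0.05 [ 0.49701844 -0.14311974  0.05      ] [ 0.50115874 -0.1509645   0.05      ]
0.055 [ 0.49546417 -0.14227625  0.055     ] [ 0.49597993 -0.14399366  0.055     ]
0.06 [ 0.49390989 -0.14143276  0.06      ] [ 0.49080112 -0.13702283  0.06      ]
[ 0.66551567 -0.17426382 -0.17991547] [-0.2 -4.1 -2.8 -1.3 -1.5 -0.9 -0.4  1.5  1.5  1.9 -5.3 -4.2 -1.8 -0.3
 -0.8 -1.8]
[[ 0.50121125 -0.14437977  0.055     ]]
mug [0.49210676 0.26357794 0.095     ] jar [ 0.59404376 -0.53816589  0.145     ]
```

View pics/fit.png

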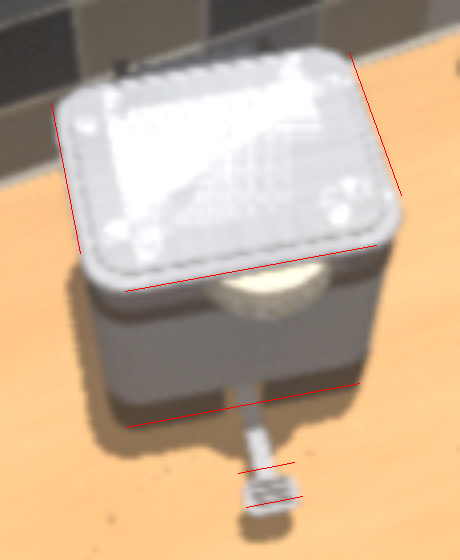

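The fit overlay has three lines on the lid edges. The base line sits about 20 zoomed px too high because I picked the wrong edge there. The two views agree on the pad at (0.496, -0.143, 0.055), and the bin's yaw is about -0.18. Next I'll refit without the base edge and check where the wrist camera sits.

```bash
python3 - <<'E'
from h import *
o=robot.get_obs();c=robot.get_calibration('wrist');T=np.array(c['T'])
Rt=R.from_euler('xyz',o['ee_rot']).as_matrix()
print('cam in tool',Rt.T@(T[:3,3]-o['tool_pos']),'axes',(Rt.T@T[:3,:3]).round(2))
tz=lambda u:np.array(u)/4+[269.6,124.6]
pad=np.array([-.167,0,.055])
ed=[(lid([[-.03,.103,.005],[-.16,.103,.005]]),[(60,115),(72,190),(85,265)]),
    (lid([[-.03,-.103,.005],[-.16,-.103,.005]]),[(350,70),(375,140),(397,205)]),
    (np.array([[-.0825,.07,0],[-.0825,-.07,0]]),[(140,427),(215,415),(350,390)]),
    (lid([[-.187,.08,-.002],[-.187,-.08,-.002]]),[(130,290),(200,275),(380,238)])]
def res(q):
    r=list((binw(q,pad)[0]-[.4957,-.143,.055])*800)
    for m,p in ed:
        a,b=proj('top',binw(q,m));n=np.array([-(b-a)[1],(b-a)[0]]);n/=np.linalg.norm(n)
        r+=[float((tz(u)-a)@n) for u in p]
    return np.array(r)
s=least_squares(res,[.6,0,-.3]);q=s.x;print(q,s.fun.round(1),binw(q,pad))
print('pot edge',binw(q,[-.1075,0,.2]))
for off in(0,.007):
    g=binw(q,pad-[off,0,0])[0]; g[2]=.13; d=g-o['tool_pos'];print(off,g,'tool shift mm',Rt.T@d*1000)
E
```

```text
cam in tool [ 6.98250155e-02 -4.10284028e-05 -1.89882405e-01] axes [[ 0.   -0.97 -0.24]
 [ 1.    0.   -0.  ]
 [ 0.   -0.24  0.97]]
[ 0.66290994 -0.1738723  -0.18345695] [ 2.4 -0.3  0.  -1.5 -0.9 -0.5  1.   1.   1.2 -0.3  0.2  0.3 -1.1 -1.7
 -2.8] [[ 0.49871238 -0.14340656  0.055     ]]
pot edge [[ 0.5572139  -0.15426112  0.2       ]]
0 [ 0.49871238 -0.14340656  0.13      ] tool shift mm [ 427.98955741 -256.02088694   65.41979438]
0.007 [ 0.49182985 -0.14212955  0.13      ] tool shift mm [ 421.86089535 -259.40311605   65.42504826]
```

The wrist camera sticks out 70 mm on the tool's +x side. It would foul the pot if +x faced the bin, so I'll turn the tool so +x faces the robot, at yaw ≈ 2.96. I can do this at the start position while closing the fingers.

carry_out([
  [255,[0,0,0],-8.4],
  [255,[0,0,0],-8.4],
  [255,[0,0,0],-8.4],
  [255,[0,0,0],-8.4],
  [255,[0,0,0],-8.4],
  [255,[0,0,0],-8.4],
  [255,[0,0,0],-8.4],
  [255,[0,0,0],-8.4],
])

```text
time: 0.9
tool_pos: [0.1734, -0.5216, 0.1952]
ee_rot: [-3.141, -0.001, 1.5]
wrist_force: [-1.7, -0.4, 0.5]
width: 0.0335
finger_force: 0.0
```

carry_out([
  [255,[0,0,0],-8.4],
  [255,[0,0,0],-8.4],
  [255,[0,0,0],-8.4],
  [255,[0,0,0],-8.4],
  [255,[0,0,0],-8.4],
  [255,[0,0,0],-8.4],
  [255,[0,0,0],-8.4],
  [255,[0,0,0],-8.4],
])

```text
time: 1.7
tool_pos: [0.1734, -0.5216, 0.1952]
ee_rot: [3.141, -0.001, 2.673]
wrist_force: [0.6, -0.1, 0.6]
width: 0.0005
finger_force: 0.0
```

carry_out([
  [255,[0,0,0],-8.4],
  [255,[0,0,0],-8.4],
  [255,[0,0,0],0],
])

```text
time: 2.0
tool_pos: [0.2211, -0.5058, 0.1934]
ee_rot: [-3.124, -0.029, 2.893]
wrist_force: [-1.0, -0.9, 0.2]
width: 0.0005
finger_force: 0.0
```

```bash
cat > to.py <<'E'
import sys
from h import *
o=robot.get_obs();Rt=R.from_euler('xyz',o['ee_rot']).as_matrix()
print(o['time'],o['tool_pos'],o['ee_rot'],'q',o['joint_positions'].round(3),o['wrist_force'],o['width'])
g=np.array(list(map(float,sys.argv[1:4])));print('shift',(Rt.T@(g-o['tool_pos'])*1000).round(1))
E
python3 to.py .492 -.142 .11
```

```text
2.0 [ 0.22105926 -0.50579822  0.1934449 ] [-3.12405875 -0.02870185  2.89312   ] q [-1.239  0.096  1.367 -0.034  1.68  -2.566] [-1.00174577 -0.875886    0.21791227] 0.00046600068771536886
shift [-175.5  420.6   71.1]
```

carry_out([
  [255,[-16,40,0],0],
  [255,[-16,40,0],0],
  [255,[-16,40,0],0],
  [255,[-16,40,0],0],
  [255,[-16,40,0],0],
  [255,[-16,40,0],0],
])

```text
time: 2.6
tool_pos: [0.3709, -0.2983, 0.1863]
ee_rot: [-3.122, -0.03, 2.886]
wrist_force: [-0.6, -0.4, 1.0]
width: 0.0004
finger_force: 0.0
```

```bash
python3 to.py .492 -.142 .11
```

```text
2.6 [ 0.37092405 -0.29831431  0.18633039] [-3.12150501 -0.02986478  2.88585715] q [-0.772 -0.061  1.54  -0.032  1.679 -2.091] [-0.58193675 -0.4012304   1.03961708] 0.0003839709579838256
shift [-79.8 183.3  70.3]
```

carry_out([
  [255,[-16,36,5],-4],
  [255,[-13,38,5],0],
  [255,[-13,38,5],0],
  [255,[-12,37,5],0],
  [255,[-10,20,5],0],
  [255,[0,0,0],0],
])

```text
time: 3.2
tool_pos: [0.4661, -0.1451, 0.1552]
ee_rot: [-3.125, -0.033, 2.96]
wrist_force: [0.4, 0.3, -0.0]
width: 0.0007
finger_force: 0.0
```

```bash
python3 to.py .492 -.142 .09; python3 - <<'E'
from bench import robot
import cv2,numpy as np
a=robot.snapshot('scene')[120:260,250:400];b=robot.snapshot('top')[120:280,260:400]
f=lambda i:cv2.resize(i,(400,420),interpolation=cv2.INTER_CUBIC)
cv2.imwrite('pics/a1.png',cv2.convertScaleAbs(np.hstack([f(a),f(b)]),alpha=1.4))
E
```

```text
3.2 [ 0.46605304 -0.14508954  0.15522242] [-3.12472193 -0.03327587  2.96044898] q [-0.4   -0.014  1.556 -0.024  1.628 -1.791] [ 0.38146057  0.26191085 -0.00617217] 0.0007471388507186529
shift [-27.1   8.8  64.2]
```

View pics/a1.png

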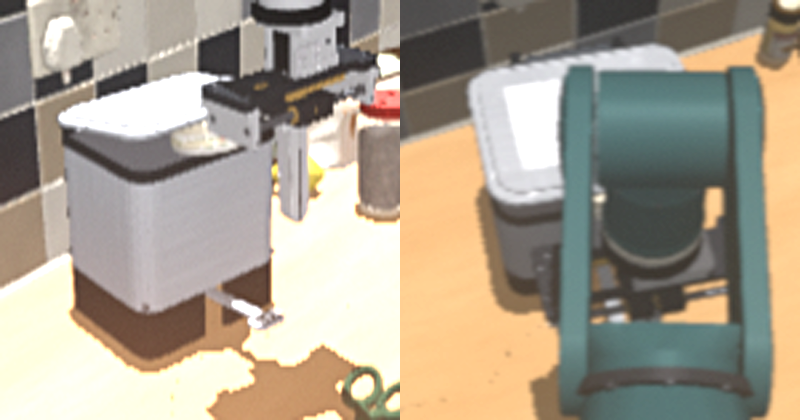

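In the scene view the gripper stands in front of the pedal, about 28 mm short of it and clear of the pot. The top view shows the teal wrist above the bin's front. Before pressing, I'll check its height and forward reach against the lid's arc, which peaks at about 0.37 m.

```bash
python3 - <<'E'
from h import *
o=robot.get_obs();t=o['tool_pos']
for n in('scene','top'):
    im=robot.snapshot(n);hsv=cv2.cvtColor(im,cv2.COLOR_BGR2HSV)
    for h in(.1,.14,.18,.2,.22,.24,.26,.3):
        p=proj(n,t+[0,0,h])[0];u,v=p.round().astype(int)
        print(n,h,p.round(),hsv[v,u] if 0<=v<400 and 0<=u<640 else None)
    if n=='scene':
        cv2.imwrite('pics/s2.png',im[0:250,200:560])
    else: cv2.imwrite('pics/t2.png',im)
E
python3 - <<'E'
import cv2
a=cv2.imread('pics/s2.png');cv2.imwrite('pics/s2z.png',cv2.resize(a,None,fx=2.2,fy=2.2))
E
```

```text
scene 0.1 [361. 161.] [10 19 81]
scene 0.14 [362. 146.] [174  25  51]
scene 0.18 [362. 131.] [150   2 130]
scene 0.2 [362. 123.] [10 23 33]
scene 0.22 [362. 115.] [ 21  22 165]
scene 0.24 [363. 107.] [90 80 64]
scene 0.26 [363.  99.] [90 76 64]
scene 0.3 [363.  82.] [92 77 50]
top 0.1 [347. 230.] [17 33 54]
top 0.14 [348. 223.] [13 53 43]
top 0.18 [350. 215.] [75 28 54]
top 0.2 [350. 212.] [68 20 51]
top 0.22 [351. 208.] [68 20 50]
top 0.24 [351. 203.] [70 15 50]
top 0.26 [352. 199.] [70 15 51]
top 0.3 [354. 189.] [68 20 52]
```

View pics/s2z.png

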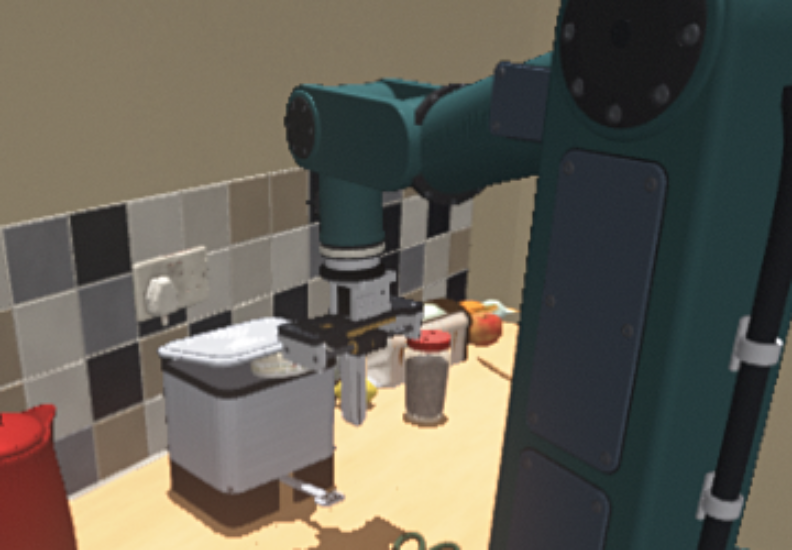

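The teal wrist begins about 0.23 m above the TCP and stays well in front of the lid's arc, so the way is clear. I'll move over the pad and down.

carry_out([
  [255,[-14,4,15],0],
  [255,[-13,4,15],0],
  [255,[0,0,15],0],
  [255,[0,0,15],0],
  [255,[0,0,4],0],
  [255,[0,0,0],0],
])

```text
time: 4.0
tool_pos: [0.4905, -0.1455, 0.091]
ee_rot: [-3.124, -0.033, 2.956]
wrist_force: [-0.4, -0.4, 0.4]
width: 0.0004
finger_force: 0.0
```

```bash
python3 to.py .492 -.142 .069; python3 - <<'E'
from bench import robot
import cv2,numpy as np
a=robot.snapshot('scene')[120:260,270:420];w=robot.snapshot('wrist')
f=lambda i:cv2.resize(i,(400,373),interpolation=cv2.INTER_CUBIC)
cv2.imwrite('pics/a3.png',cv2.convertScaleAbs(np.hstack([f(a),f(w)]),alpha=1.4))
E
```

```text
4.0 [ 0.49054613 -0.14551364  0.09100323] [-3.12373736 -0.03273378  2.95558416] q [-0.382  0.072  1.598 -0.024  1.501 -1.765] [-0.39895856 -0.40066402  0.37419942] 0.0003837952332738871
shift [-1.5  4.1 21.9]
```

View pics/a3.png

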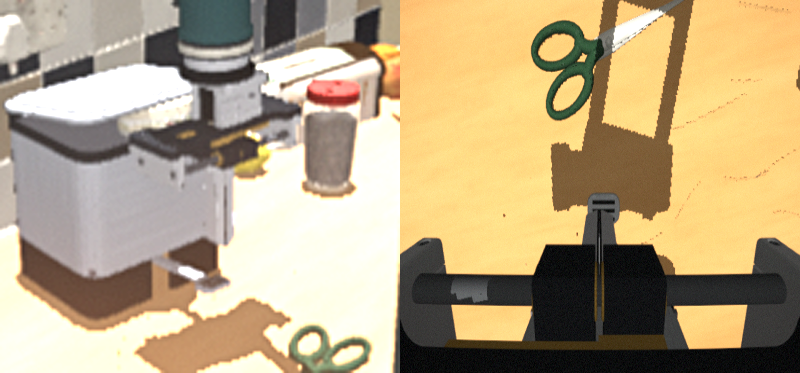

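The wrist view shows the closed fingers centred sideways on the pad (columns 600 and 603), with the pad's near edge visible at row 193. I'll measure that near edge.

```bash
python3 - <<'E'
from h import *
C['wrist']=robot.get_calibration('wrist')
k=400/373
u=lambda x,y:((x-400)*1.6,y*k)
t=robot.get_obs()['tool_pos'];e=np.array([np.cos(-.183),np.sin(-.183),0])
for p in((604,193),(590,202),(619,202)):
    P=onz('wrist',u(*p),.055);print(P,'along',(P-t)@e,'lat',np.cross(e,P-t)[2])
E
```

```text
[ 0.48412248 -0.13831056  0.055     ] along -0.008848600120402124 lat 0.005791349376333784
[ 0.48851835 -0.15652231  0.055     ] along -0.0012119527510481808 lat -0.011316338684276272
[ 0.49486551 -0.12164017  0.055     ] along -0.0013186322648275246 lat 0.024138401540842423
```

carry_out([
  [255,[-1,4,6],0],
  [255,[0,0,8],0],
  [255,[0,0,4],0],
  [255,[0,0,4],0],
  [255,[-0.5,0,4],0],
  [255,[0,0,4],0],
  [255,[-0.5,0,4],0],
  [255,[0,0,0],0],
])

```text
time: 4.9
tool_pos: [0.4929, -0.1418, 0.0568]
ee_rot: [-3.124, -0.032, 2.957]
wrist_force: [0.1, 1.0, -0.6]
width: 0.0005
finger_force: 0.0
```

```bash
python3 to.py .492 -.142 .032; python3 - <<'E'
from bench import robot
import cv2,numpy as np
a=robot.snapshot('scene')[120:260,250:400]
cv2.imwrite('pics/a4.png',cv2.convertScaleAbs(cv2.resize(a,None,fx=4,fy=4),alpha=1.4))
E
```

```text
4.9 [ 0.49285823 -0.14175182  0.05679541] [-3.12385906 -0.03216379  2.95676644] q [-0.374  0.1    1.638 -0.024  1.432 -1.757] [ 0.09394921  0.98089638 -0.55541925] 0.0005088503397783173
shift [ 0.   0.  24.8]
```

View pics/a4.png

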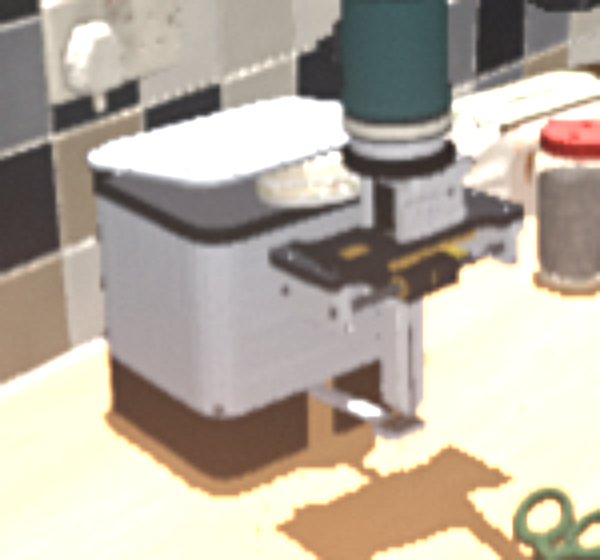

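The picture shows the fingers on the pedal pad and the lid already raised off the pot. I'll keep pressing to the stop.

carry_out([
  [255,[-0.5,0,4],0],
  [255,[0,0,4],0],
  [255,[-0.5,0,4],0],
  [255,[0,0,4],0],
  [255,[-0.5,0,4],0],
  [255,[0,0,2],0],
  [255,[0,0,1],0],
  [255,[0,0,0],0],
])

```text
time: 5.75
tool_pos: [0.4938, -0.1424, 0.0343]
ee_rot: [-3.124, -0.031, 2.957]
wrist_force: [-2.2, 1.4, 3.5]
width: 0.0003
finger_force: 1.8
```

```bash
python3 to.py .493 -.142 .032; python3 - <<'E'
from bench import robot
import cv2,numpy as np
a=robot.snapshot('scene')[80:260,230:400];b=robot.snapshot('top')[100:280,250:420]
cv2.imwrite('pics/a5.png',cv2.convertScaleAbs(cv2.resize(np.hstack([a,b]),(794,420)),alpha=1.4))
E
```

```text
5.75 [ 0.49379176 -0.14237611  0.03434667] [-3.12367008 -0.03126156  2.95687772] q [-0.375  0.121  1.663 -0.024  1.385 -1.756] [-2.20276578  1.4116084   3.50914944] 0.00028961996074020513
shift [0.8 0.3 2.4]
```

View pics/a5.png

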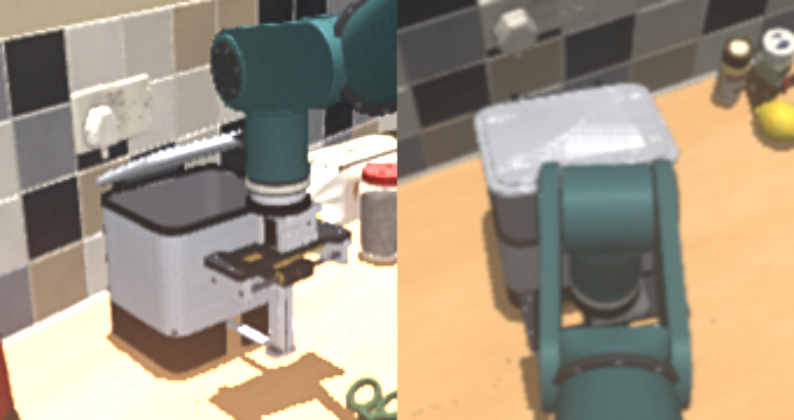

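The lid is now widely raised and the pot has left the rim. I'll press the last few mm and hold.

carry_out([
  [255,[0,0,1.5],0],
  [255,[0,0,1],0],
  [255,[0,0,1],0],
  [255,[0,0,0.5],0],
  [255,[0,0,0],0],
  [255,[0,0,0],0],
  [255,[0,0,0],0],
])

```text
time: 6.55
tool_pos: [0.494, -0.1425, 0.0306]
ee_rot: [-3.124, -0.03, 2.957]
wrist_force: [-1.5, 0.9, 3.7]
width: 0.0005
finger_force: 1.8
```

```bash
python3 to.py .493 -.142 .032; python3 - <<'E'
from bench import robot
import cv2,numpy as np
a=robot.snapshot('scene')[80:260,230:400];b=robot.snapshot('top')[100:280,250:420]
cv2.imwrite('pics/a6.png',cv2.convertScaleAbs(cv2.resize(np.hstack([a,b]),(794,420)),alpha=1.4))
E
```

```text
6.55 [ 0.49402863 -0.14252044  0.03062041] [-3.12365317 -0.03044387  2.956798  ] q [-0.375  0.124  1.667 -0.024  1.377 -1.756] [-1.48308962  0.88826142  3.73747443] 0.0004933865498267103
shift [ 1.1  0.3 -1.4]
```

View pics/a6.png

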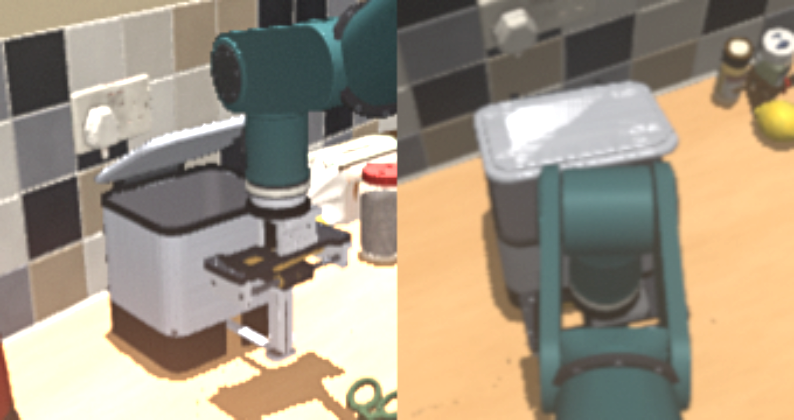

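The lid has opened further and the bin looks empty at the rim. The force is still only 3.7 N, so the pedal isn't at its stop, and I'll press on until the force rises.

carry_out([
  [255,[0,0,1.5],0],
  [255,[0,0,1],0],
  [255,[0,0,0],0],
])

```text
time: 6.95
tool_pos: [0.494, -0.1425, 0.0279]
ee_rot: [-3.124, -0.03, 2.957]
wrist_force: [0.0, 1.5, 3.6]
width: 0.0003
finger_force: 1.6
```

carry_out([
  [255,[0,0,1],0],
  [255,[0,0,1],0],
  [255,[0,0,0],0],
])

```text
time: 7.25
tool_pos: [0.494, -0.1425, 0.0259]
ee_rot: [-3.124, -0.03, 2.957]
wrist_force: [0.2, 0.4, 2.5]
width: 0.0006
finger_force: 1.6
```

carry_out([
  [255,[0,0,1],0],
  [255,[0,0,1],0],
  [255,[0,0,0],0],
])

```text
time: 7.55
tool_pos: [0.4939, -0.1426, 0.0239]
ee_rot: [-3.124, -0.03, 2.957]
wrist_force: [-0.2, 1.0, 2.6]
width: 0.0003
finger_force: 1.5
```

```bash
python3 to.py .494 -.1425 .0259; python3 - <<'E'
from h import *
# lid angle from scene: left rear/front-left lid corner visible; template: bright/dark lid silhouette rows
im=robot.snapshot('scene');cv2.imwrite('pics/b.png',im)
q=[.6629,-.1739,-.1835]
ref=cv2.imread('pics/scene0.png')
for a in(.7,.85,.95,1.0,1.05,1.1):
    p=proj('scene',binw(q,lid([[-.187,y,.0] for y in(.095,.06,.03)],a)));print(a,p.round(1).tolist())
g=cv2.cvtColor(im,cv2.COLOR_BGR2GRAY)
for u in(300,308,316,324): print(u,g[105:170,u].tolist())
E
```

```text
7.55 [ 0.49388997 -0.14255046  0.02391938] [-3.12374171 -0.03025925  2.95682973] q [-0.375  0.131  1.674 -0.024  1.363 -1.756] [-0.1657556   1.0339148   2.56963591] 0.00030156000294549403
shift [-0.  0. -2.]
0.7 [[293.0, 131.4], [303.6, 129.0], [312.4, 127.0]]
0.85 [[288.4, 122.7], [299.1, 120.5], [307.9, 118.6]]
0.95 [[285.2, 117.5], [295.8, 115.3], [304.6, 113.6]]
1.0 [[283.5, 115.1], [294.1, 113.0], [302.9, 111.3]]
1.05 [[281.8, 112.8], [292.4, 110.8], [301.2, 109.1]]
1.1 [[280.0, 110.7], [290.6, 108.7], [299.4, 107.0]]
300 [122, 122, 122, 122, 122, 120, 119, 132, 169, 152, 131, 131, 133, 132, 134, 134, 133, 134, 134, 133, 130, 129, 178, 238, 183, 128, 87, 88, 90, 92, 89, 92, 89, 89, 89, 91, 89, 91, 88, 90, 90, 92, 91, 94, 91, 77, 49, 52, 50, 36, 31, 48, 74, 85, 78, 78, 78, 78, 77, 78, 78, 79, 79, 79, 76]
308 [98, 98, 101, 98, 98, 117, 159, 127, 120, 120, 122, 121, 120, 120, 121, 120, 120, 122, 119, 119, 177, 243, 189, 121, 86, 88, 90, 91, 89, 90, 91, 87, 89, 92, 90, 91, 91, 89, 89, 89, 89, 91, 91, 76, 45, 35, 37, 36, 29, 33, 51, 74, 78, 79, 77, 77, 77, 76, 78, 78, 79, 77, 76, 77, 77]
316 [97, 96, 100, 130, 152, 121, 118, 120, 120, 120, 121, 119, 120, 119, 119, 120, 116, 118, 168, 240, 204, 134, 91, 86, 88, 90, 88, 90, 89, 90, 88, 89, 90, 91, 91, 91, 90, 90, 90, 89, 88, 102, 124, 124, 125, 103, 34, 30, 54, 80, 79, 78, 77, 78, 78, 78, 79, 77, 78, 78, 77, 79, 77, 78, 78]
324 [40, 37, 38, 35, 38, 36, 38, 38, 36, 36, 38, 35, 37, 35, 35, 35, 32, 33, 44, 53, 56, 75, 88, 89, 92, 88, 89, 88, 88, 88, 91, 91, 89, 89, 90, 88, 76, 58, 64, 66, 69, 78, 76, 78, 78, 65, 31, 35, 56, 77, 79, 75, 76, 77, 76, 77, 76, 77, 77, 77, 78, 75, 79, 76, 78]
```

The lid edge at (308,126) fits only about 0.74 rad, although the tips should be at about 10 mm. I'll reconstruct lid angle against tip height from the saved pictures.

```bash
python3 - <<'E'
from h import *
q=[.6629,-.1739,-.1835]
def back(f,y0,x0,h,w,s=None):
    a=cv2.imread(f); 
    if s: a=a[:,:a.shape[1]//2]
    return cv2.resize(a,(w,h),interpolation=cv2.INTER_AREA),y0,x0
S={'0':(cv2.imread('pics/scene0.png')[80:260,230:400],80,230),
 'a4':back('pics/a4.png',120,250,140,150),'a5':back('pics/a5.png',80,230,180,170,1),'a6':back('pics/a6.png',80,230,180,170,1),
 'b':(cv2.imread('pics/b.png')[80:260,230:400],80,230)}
for k,(im,y0,x0) in S.items():
    g=cv2.cvtColor(im,cv2.COLOR_BGR2GRAY).astype(int)
    print(k,[ (u,[(y0+i) for i in np.argwhere(abs(g[2:,u-x0]-g[:-2,u-x0])>25).ravel()+1 if y0+i<175]) for u in(300,308)])
for a in np.arange(.1,1.11,.1):
    r=[]
    for z in(-.002,.012):
        p=proj('scene',binw(q,lid([[-.187,y,z] for y in np.linspace(.103,-.08,60)],a)))
        r+=[np.interp(u,p[:,0],p[:,1]).round(1) for u in(300,308)]
    pk=proj('scene',binw(q,lid([[-.187,.103,.005]],a)))[0].round(1)
    print(round(a,2),'bottom',r[:2],'top',r[2:],pk)
E
```

```text
0 [(300, [np.int64(82), np.int64(84), np.int64(112), np.int64(114), np.int64(141), np.int64(142), np.int64(143), np.int64(148), np.int64(149), np.int64(150), np.int64(160), np.int64(161), np.int64(162), np.int64(164), np.int64(165), np.int64(166), np.int64(167)]), (308, [np.int64(82), np.int64(83), np.int64(110), np.int64(112), np.int64(137), np.int64(138), np.int64(139), np.int64(140), np.int64(146), np.int64(147), np.int64(148), np.int64(159), np.int64(160), np.int64(163), np.int64(164), np.int64(165), np.int64(166)])]
a4 [(300, [np.int64(141), np.int64(142), np.int64(143), np.int64(147), np.int64(148), np.int64(149), np.int64(150), np.int64(164), np.int64(165), np.int64(166), np.int64(167)]), (308, [np.int64(137), np.int64(138), np.int64(139), np.int64(140), np.int64(146), np.int64(147), np.int64(163), np.int64(164), np.int64(165), np.int64(166)])]
a5 [(300, [np.int64(81), np.int64(82), np.int64(84), np.int64(85), np.int64(112), np.int64(114), np.int64(141), np.int64(142), np.int64(143), np.int64(144), np.int64(145), np.int64(147), np.int64(148), np.int64(149), np.int64(150), np.i
[... 1789 characters left out ...]
] top [np.float64(139.2), np.float64(137.2)] [295.  143.2]
0.6 bottom [np.float64(137.4), np.float64(135.5)] top [np.float64(132.2), np.float64(130.3)] [292.5 136.6]
0.7 bottom [np.float64(130.5), np.float64(128.7)] top [np.float64(125.6), np.float64(123.8)] [289.7 130.4]
0.8 bottom [np.float64(124.0), np.float64(122.3)] top [np.float64(119.3), np.float64(117.7)] [286.7 124.5]
0.9 bottom [np.float64(117.9), np.float64(116.3)] top [np.float64(113.6), np.float64(112.0)] [283.5 119.1]
1.0 bottom [np.float64(112.4), np.float64(110.8)] top [np.float64(108.5), np.float64(107.0)] [280.1 114.3]
1.1 bottom [np.float64(107.4), np.float64(105.9)] top [np.float64(104.0), np.float64(102.6)] [276.6 110.1]
```

```bash
python3 - <<'E'
from h import *
print(robot.tcp_to_tips)
for n,t,d in(('a4',(.4925,-.1417,.0428),(.25,250,120)),('a6',(.4935,-.1425,.0166),(1/2.335,230,80))):
    for dz in(0,.01,.02,.03):
        p=proj('scene',np.array(t)+[0,0,dz])[0];print(n,dz,p.round(1),((p-[d[1],d[2]])/d[0]).round(0))
# wrist view analysis: where is the pad now? ASCII of the region in front of the fingers
im=robot.snapshot('wrist');cv2.imwrite('pics/w.png',im);g=cv2.cvtColor(im,cv2.COLOR_BGR2GRAY)
C['wrist']=robot.get_calibration('wrist')
t=robot.get_obs()['tool_pos'];Rt=R.from_euler('xyz',robot.get_obs()['ee_rot']).as_matrix()
for z in(.014,0,-.02): print('tool pt z',z,proj('wrist',t+Rt@[0,0,z])[0], proj('wrist',t+Rt@[.008,0,z])[0])
for r in range(180,275,4): print(r,''.join('%4d'%v for v in g[r,270:380:5]))
E
```

```text
0.014
a4 0 [350.5 229.4] [402. 438.]
a4 0.01 [350.5 226.4] [402. 426.]
a4 0.02 [350.6 223.3] [402. 413.]
a4 0.03 [350.6 220.3] [402. 401.]
a6 0 [350.2 237. ] [281. 367.]
a6 0.01 [350.3 234.1] [281. 360.]
a6 0.02 [350.3 231.1] [281. 353.]
a6 0.03 [350.4 228.1] [281. 346.]
tool pt z 0.014 [317.87650864 226.74235857] [317.87685632 215.64910925]
tool pt z 0 [317.8646186  233.73654083] [317.8648524  221.95622176]
tool pt z -0.02 [317.84458225 245.53864521] [317.84458218 232.61858851]
180   74  79  78  79  78  77  72  78  74  75  81  78  77  77  76  79  76  76  78  79  73  77
184   76  80  78  75  76  78  76  78  77  79  80  76  78  79  79  76  75  76  76  77  78  74
188   76  77  77  75  77  75  78  77  76  77  79  77  79  77  76  74  76  75  81  76  75  71
192   77  74  73  77  74  77  75  74  76  75  76  76  76  75  75  75  74  73  75  77  77  78
196   78  79  77  76  78  75  76  79  79  75  78  80  78  80  79  82  79  75  79  78  73  74
200   77  76  79  79  76  80  77  77  76  76  73  76  80  79  76  80  76  79  81  79  74  76
204   78  76  75  79  76  77  77  76  76  75  79  76  76  
[... 915 characters left out ...]
9  14  60  62  59  58  79  75  80  78  75  70  72
248   76  75  74  77  75  60  60  57  56  32   8  56  61  58  61  80  73  76  75  78  74  74
252  176 169 152 176  73  57  62  59  58  28   8  61  57  60  57  78  73  74  73  75  73  79
256  176 180 178 177 172  59  58  55  57  26   2  56  61  58  60  63  77  72  73  71  84  76
260  174 174 173 171 163  56  57  56  57  26  14  57  59  60  56  60 139 167 170 172 172 171
264    5  10   6  15  13  13   6   8  11  27  10  25  13   7   7  13   8   8  14   7  10  13
268    7  12  10   5  12  14  14   6  10  13  14  29   8  12   8   8   9  10   9  12   7   9
272   14   5   8   6   5  11  14   6   3  13  11  20  12   7  10  13  17   6  10   7   3  10
```

The lid wasn't moving at picture a4. Since contact it has followed the fingers at the nominal rate of 0.025 rad/mm. So contact happens about 24 mm later than the nominal tip height suggests, and the wrist view also shows the finger ends further back than nominal. The force is only about 3 N, so I'll press on another 16 mm or so while watching it.

carry_out([
  [255,[0,0,2],0],
  [255,[0,0,2],0],
  [255,[0,0,2],0],
  [255,[0,0,0],0],
])

```text
time: 8.05
tool_pos: [0.4934, -0.1428, 0.0176]
ee_rot: [-3.123, -0.031, 2.957]
wrist_force: [0.2, 1.5, 2.3]
width: 0.0007
finger_force: 1.1
```

carry_out([
  [255,[0,0,1],0],
  [255,[0,0,1],0],
  [255,[0,0,0],0],
])

```text
time: 8.35
tool_pos: [0.4934, -0.1429, 0.0159]
ee_rot: [-3.123, -0.031, 2.957]
wrist_force: [0.4, -0.7, 2.1]
width: 0.0001
finger_force: 1.1
```

```bash
cat > lid.py <<'E'
from h import *
q=[.6629,-.1739,-.1835]
im=robot.snapshot('scene');g=cv2.cvtColor(im,cv2.COLOR_BGR2GRAY).astype(int)
e0=cv2.cvtColor(cv2.imread('pics/b.png'),cv2.COLOR_BGR2GRAY).astype(int)
for u in(300,308): print(u,[i for i in range(95,178) if abs(g[i+1,u]-g[i-1,u])>25])
w=robot.snapshot('wrist');w=cv2.cvtColor(w,cv2.COLOR_BGR2GRAY)
for r in range(208,245,3): print(r,''.join('%4d'%v for v in w[r,290:355:5]))
E
python3 to.py .494 -.1425 .02; python3 lid.py
```

```text
8.35 [ 0.49335196 -0.14286319  0.0158825 ] [-3.12325402 -0.03080601  2.95675619] q [-0.375  0.138  1.683 -0.024  1.347 -1.756] [ 0.41562127 -0.69073508  2.1042336 ] 0.00012607058324453474
shift [-0.4  0.4 -4.1]
300 [112, 115, 117, 118, 149, 150, 156, 157, 176, 177]
308 [110, 113, 115, 116, 148, 149, 155, 156, 176, 177]
208   80  80  80  80  77  80  79  77  76  84  80  80  78
211   81  77  80  79  82  81  80  79  80  79  78  77  77
214   80  78  79  84  76  78  76  78  80  76  78  77  80
217   78  79  78  79  78  78  80  79  78  80  76  81  75
220   76  78  79  73  67  68  67  68  69  70  79  76  79
223   77  69  79  79  72  75  77  77  80  80  82  64  77
226   79  82  90  92  69  64  80  64  85  91  92  89  68
229   68  83  75  57  61  53  13  61  60  69  71  84  71
232   69  86  56  60  60  52  12  61  58  59  32  81  79
235   75  83  59  56  61  50   9  58  60  60  56  84  82
238   77  79  57  59  58  46   9  59  56  58  62  82  83
241   73  69  59  62  60  47  13  64  61  60  63  81  89
244   76  64  59  60  62  40   9  56  58  62  59  79  79
```

The lid is now at about 0.90 rad, still in line with the travel. A few mm remain to the stop.

carry_out([
  [255,[0,0,1.5],0],
  [255,[0,0,1.5],0],
  [255,[0,0,1],0],
  [255,[0,0,0],0],
])

```text
time: 8.85
tool_pos: [0.4929, -0.1428, 0.0117]
ee_rot: [-3.123, -0.032, 2.957]
wrist_force: [1.3, -0.6, 1.9]
width: 0.0004
finger_force: 0.8
```

carry_out([
  [255,[0,0,1],0],
  [255,[0,0,1],0],
  [255,[0,0,0],0],
  [255,[0,0,0],0],
  [255,[0,0,0],0],
])

```text
time: 9.35
tool_pos: [0.4929, -0.1428, 0.0099]
ee_rot: [-3.124, -0.031, 2.957]
wrist_force: [1.0, -0.4, 1.5]
width: 0.0006
finger_force: 0.8
```

```bash
python3 to.py .494 -.1425 .02; python3 lid.py | head -2
```

```text
9.35 [ 0.49288302 -0.14275185  0.00991455] [-3.12352699 -0.03147225  2.9567604 ] q [-0.376  0.144  1.69  -0.024  1.336 -1.756] [ 0.95655605 -0.4184187   1.52461425] 0.0006174141872668064
shift [ -0.7   0.3 -10.1]
300 [106, 107, 108, 109, 110, 148, 149, 150, 156, 157, 176, 177]
308 [105, 106, 107, 108, 109, 148, 149, 155, 156, 176, 177]
```

The lid is at about 1.04 rad. I'll go 1.5 mm further for margin, hold briefly, and then start the slow release. The total rise is about 48 mm at 20 mm/s.

carry_out([
  [255,[0,0,1],0],
  [255,[0,0,0.5],0],
  [255,[0,0,0],0],
  [255,[0,0,0],0],
  [255,[0,0,0],0],
])

```text
time: 9.95
tool_pos: [0.493, -0.1428, 0.0085]
ee_rot: [-3.124, -0.031, 2.957]
wrist_force: [-0.3, -0.7, 1.1]
width: 0.0005
finger_force: 0.7
```

carry_out([
  [255,[0,0,-2],0],
  [255,[0,0,-2],0],
  [255,[0,0,-2],0],
  [255,[0,0,-2],0],
  [255,[0,0,-2],0],
  [255,[0,0,-2],0],
  [255,[0,0,-2],0],
  [255,[0,0,-2],0],
])

```text
time: 10.75
tool_pos: [0.4936, -0.1426, 0.0248]
ee_rot: [-3.124, -0.031, 2.957]
wrist_force: [-2.1, 0.9, 2.1]
width: 0.0008
finger_force: 1.3
```

carry_out([
  [255,[0,0,-2],0],
  [255,[0,0,-2],0],
  [255,[0,0,-2],0],
  [255,[0,0,-2],0],
  [255,[0,0,-2],0],
  [255,[0,0,-2],0],
  [255,[0,0,-2],0],
  [255,[0,0,0],0],
])

```text
time: 11.55
tool_pos: [0.4944, -0.1426, 0.0392]
ee_rot: [-3.123, -0.03, 2.957]
wrist_force: [-1.6, -0.1, 4.8]
width: 0.0003
finger_force: 2.0
```

```bash
python3 to.py .494 -.1425 .06; python3 lid.py | head -2
```

```text
11.55 [ 0.49438758 -0.14264169  0.03915465] [-3.12321496 -0.03006746  2.95673757] q [-0.374  0.117  1.657 -0.024  1.394 -1.756] [-1.57974031 -0.08593791  4.8114989 ] 0.00028065723456811875
shift [  1.   -0.3 -20.8]
300 [112, 114, 141, 142, 143, 147, 148, 149, 151, 152, 155, 156, 157, 158, 176, 177]
308 [110, 112, 137, 138, 139, 140, 145, 146, 147, 150, 153, 154, 155, 176, 177]
```

carry_out([
  [255,[0,0,-1.5],0],
  [255,[0,0,-1.5],0],
  [255,[0,0,-1.5],0],
  [255,[0,0,-1.5],0],
  [255,[0,0,-1.5],0],
  [255,[0,0,-1.5],0],
  [255,[0,0,-1.5],0],
  [255,[0,0,0],0],
])

```text
time: 12.45
tool_pos: [0.4953, -0.1427, 0.0498]
ee_rot: [-3.123, -0.029, 2.957]
wrist_force: [1.4, -2.1, 4.4]
width: 0.0004
finger_force: 2.1
```

carry_out([
  [255,[0,0,-1.5],0],
  [255,[0,0,-1.5],0],
  [255,[0,0,-1.5],0],
  [255,[0,0,-1.5],0],
  [255,[0,0,-1.5],0],
  [255,[0,0,-1.5],0],
  [255,[0,0,-1.5],0],
  [255,[0,0,0],0],
])

```text
time: 13.25
tool_pos: [0.4948, -0.1421, 0.0596]
ee_rot: [-3.124, -0.031, 2.957]
wrist_force: [-0.5, 0.4, -0.3]
width: 0.0008
finger_force: 0.0
```

```bash
python3 to.py .494 -.1425 .06; python3 lid.py | head -2
```

```text
13.25 [ 0.49480025 -0.14206741  0.05963477] [-3.12372245 -0.03090463  2.95682441] q [-0.373  0.101  1.631 -0.024  1.436 -1.756] [-0.49516869  0.44129032 -0.28766631] 0.0008250285779794271
shift [ 0.7 -0.6 -0.3]
300 [112, 114, 141, 142, 143, 149, 150, 151, 170, 171, 172, 173, 174, 175, 176, 177]
308 [110, 112, 137, 138, 139, 140, 147, 148, 149, 170, 171, 172, 174, 175, 176, 177]
```

The finger contact is gone and the lid edge rows (about 170-177) match a shut lid. I'll back off upwards and towards the robot.

carry_out([
  [255,[0,0,-5],0],
  [255,[0,0,-10],0],
  [255,[15,0,-10],0],
  [255,[20,0,-10],0],
  [255,[20,0,-10],0],
  [255,[20,0,-10],0],
  [255,[0,0,0],0],
  [255,[0,0,0],0],
])

```text
time: 14.15
tool_pos: [0.4237, -0.128, 0.1178]
ee_rot: [-3.123, -0.028, 2.957]
wrist_force: [-0.6, -0.7, -0.6]
width: 0.0007
finger_force: 0.0
```

```bash
python3 to.py .494 -.1425 .06; python3 - <<'E'
from h import *
q=[.6629,-.1739,-.1835]
s0=cv2.imread('pics/scene0.png');t0=cv2.imread('pics/top0.png')
s=robot.snapshot('scene');t=robot.snapshot('top')
g=cv2.cvtColor(s,cv2.COLOR_BGR2GRAY).astype(int)
for u in(290,300,308): print(u,[i for i in range(140,190) if abs(g[i+1,u]-g[i-1,u])>25])
for a in(0,.03,.06,.1): print(a,[proj('scene',binw(q,lid([[-.187,.07,z]],a)))[0].round(1) for z in(-.002,.012)])
for n,y,x in(('mug',(280,330),(170,215)),('jar',(145,190),(430,468))):
    print(n,np.abs(t.astype(int)-t0)[slice(*y),slice(*x)].mean())
def m(i): h=cv2.cvtColor(i[150:260,262:372],cv2.COLOR_BGR2HSV);return h
E
```

```text
14.15 [ 0.42373312 -0.12800094  0.11776188] [-3.12312813 -0.02816587  2.95661182] q [-0.402 -0.104  1.716 -0.024  1.553 -1.787] [-0.58647481 -0.70788421 -0.59576675] 0.0007384122550481637
shift [-73.3  -0.3  55.7]
290 [145, 146, 152, 153, 154, 170, 171, 172, 173, 176, 177]
300 [141, 142, 143, 149, 150, 151, 170, 171, 172, 173, 174, 175, 176, 177, 180, 181, 182]
308 [140, 147, 148, 149, 170, 171, 172, 174, 175, 176, 177, 179, 180, 181]
0 [array([311.7, 176.3]), array([311.6, 171.6])]
0.03 [array([311.7, 174.4]), array([311.4, 169.6])]
0.06 [array([311.6, 172.5]), array([311.2, 167.6])]
0.1 [array([311.4, 169.9]), array([310.9, 165. ])]
mug 6.301185185185185
jar 4.876023391812866
```

The lid edges at rows 171 and 176 match 0 rad, so it is shut. The arm is clear and never came near the mug or the jar, so I'm handing in.

```bash
python3 -c "
from bench import robot
print(robot.close_job())"
```

```text
the job is handed in; nothing more can be done
None
```

I pressed the pedal down until the lid stood at about 1.05 rad and the pot had left the rim. I then let the pedal up slowly until the lid was fully shut, moved clear and handed in at about 14 s. I did not see the pot inside the bin itself, and the hand-in returned no verdict.

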